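# Open the pod dispenser for refilling and hold its sprung rod back

### The arm

A 7-joint arm with a two-finger parallel gripper is mounted at the origin on the work surface. World frame = base frame: x ahead of the robot, y to its left, z up, the work surface at z = 0. Lengths are in m, angles in rad, forces in N, time in s.
With the tool pointing down it reaches from about 0.4 to 0.85 m from the base axis. Payload 10.4 kg.
Tool frame: the origin (TCP) lies midway between the tips of the shut fingers; the grasp point (between the pads) lies 19 mm behind it; z points along the fingers, x is the direction in which the jaws open and shut, and the axes are right-handed (so a half turn about z gives the same grasp; the last joint's range is limited). The gripper opens to 87 mm and grips with 3 to 60 N. Pads are 19 mm wide; open, the fingers measure 117 mm over their backs; the gripper's body (75 mm by 190 mm) begins 51 mm behind the grasp point.
Start: joints at [-1.344, 0.332, -0.065, 1.46, 0.022, 1.35, -0.088], TCP at [0.154, 0.606, 0.223] pointing down, gripper open.
Joint ranges: [-2.6, 2.6], [-0.5, 2.12], [-1.47, 1.34], [0.16, 2.42], [-1.27, 4.41], [0.06, 2.06], [-2.6, 2.6]. Speed limits (rad/s): [2.22, 2.22, 2.79, 2.79, 3.14, 3.14, 3.14].

### API

Orientations are given as a unit quaternion [x, y, z, w].
In Python, from bench import r gives the robot as it stands. The module is installed in compiled form; this text tells all that it offers.
- The arm moves only by the tool play_rows, never from a script. Its argument "commands" is a list of rows, each a list of 7 numbers: the shift along the world's x, y, z in cm, then the turn, a rotation vector about the world's x, y, z in rad, then the finger opening in cm, from 0 to 8.7. A call has 1 to 20 rows; each row shifts and turns the commanded pose from where the row before left it; what a row does not reach is not made up. A row lasts 1/8 s, in which the tool goes at most 62.5 mm and 10.7 degrees, less where a joint would pass 70% of its speed; a pose out of reach is approached as far as the arm can. A call is refused whole if a number of a shift passes 6.25 or a number of a turn 0.188, either way. A call with a gripper value outside its range is refused whole. The fingers move at their own pace and stop on an object; "grip_force" is the grip in N (left out, the last holds). Time passes only in rows, so rows that do not move let the fingers close. It gives the time, the measured TCP pose, the force and the opening at its end, in the units of the state.
- r.read_state(): the state, without advancing time (a new reading comes with each control period).
- r.camera(name): name is "side" or "top" or "wrist"; returns a dict with "img" (420x560x3 uint8, red, green, blue), "K" (3x3 intrinsics, pixels), "camera_from_world" (4x4, takes a point from world to camera coordinates). Camera axes: x right, y down, z forward; pixel columns grow to the right and rows downward; lengths in m; the calibration is good to about 2 mm. A picture is of the moment at which its call begins. There is no depth.
- r.close_job(): hands the job in, once; it reports no verdict.
The state is a dict: "time": time; "joint_positions": joint angles; "joint_vel": joint speeds; "joint_torque": joint torques, N m; "ee_pos": TCP position; "eef_rot": TCP orientation; "ft_force": force on the tool from outside, world axes, zero at the start; "torque": the same for the moment, N m; "width": finger opening in m.
Only numpy, scipy, OpenCV 4.12 (cv2) and the standard library are available. Lean on these libraries where they do the work, as an engineer would, in place of code of your own. Each camera call takes 0.05 s, during which the arm holds its last target. There are 200 camera calls.

### The job

Get the pod dispenser ready for me to refill: slide its green end panel straight up out of its slot and stand it upright in the bamboo rack, setting it down rather than dropping it. Then pull the yellow tab of the sprung rod out until the whole red ring has just come out of the tube, no more than about a centimetre past it, and finish still gripping the tab and holding the rod there against its spring. Leave the honey pot, mug, scoop and pods where they are.

Things in the scene. Friction and masses are not known exactly. Their poses are not given: they have to be found in the camera images.
- dispenser: Cream trough with clear roof, fixed: 160 mm long (local x -90 to 70), 80 wide, 70 high. Origin: centre of underside; z up. At its -x end a dark tube (22 mm diameter, axis 40 mm up) ends at x = -110; the sprung rod comes out of it, pulled along local -x. At the +x end, at x = 79.5, the panel stands in two grey side guides with a 9 mm slot, guide tops 76 mm up.
- panel: Loose green end panel, upright in the dispenser's guides: 60 mm wide (local y), 5 thick (local x), 121 high; its top 25 mm is a rail 10 mm thick, gripped from above with fingers closing along local x. About 60 g. Origin: centre of its bottom edge, 4 mm above the worktop at the start; z up. It is clear of the guides once its bottom is 80 mm up.
- rack: Brown bamboo rack, fixed, left or right of the dispenser: base 84 x 90 x 10 mm; four walls 6 mm thick (local x), 86 long (local y), tops 50 mm up, leave three empty slots 14 mm wide along local y, centred at x = -20, 0, 20. Any slot will do; a panel in it rests on the base, bottom 10 mm above the worktop. Origin: centre of underside.
- rod: Sprung steel rod, 11 mm in diameter, 40 mm up, with an upright yellow pull tab: 12 mm thick (local x), 36 wide (y), 20 to 98 mm above the worktop. Origin: rod axis, middle of the tab; axes as the dispenser's. It only slides, along local -x; at rest the tab is 45 mm from the tube's mouth. Spring: 4 N at rest, 10 N after 75 mm; stop at 92 mm. Let go, it springs back.
- tab_grip (a point): Point in the middle of the yellow tab, 78 mm above the worktop (20 mm below the tab's top), where to grip it from above with the fingers closing along the dispenser's x.
- ring (a point): Middle of the red ring on the rod, 8 mm wide and 14 mm in diameter, 112 mm from the tab's middle towards the dispenser. At rest it is hidden in the dispenser, 67 mm inside the tube's mouth; after a pull of 71 mm the whole ring is just out, and 75 mm is a good pull.
- tube_mouth (a point): Middle of the open end of the dispenser's tube, 40 mm above the worktop; axes as the dispenser's, so the ring is out when its local x here is negative.
- coaster: Round grey silicone coaster, 100 mm across, 6 mm thick, fixed; not part of the job. Origin: centre of its underside.
- honey_pot: Stoneware honey pot with a brown lid, 86 mm across, 111 mm high; leave alone. Origin: centre of its underside.
- mug: Blue mug, 80 mm across, 92 mm high; leave alone. Origin: centre of its underside.
- scoop: Steel scoop 160 mm long, lying on the worktop; leave alone.
- pod0: Dark red drink pod, 53 mm across, 41 mm high; leave alone. Origin: centre of its underside.
- pod1: Blue drink pod, 53 mm across, 41 mm high; leave alone. Origin: centre of its underside.
There are look-alikes about, which are no part of the job. There is more than one size of the rack; the job needs the middle-sized.

How it is judged:
On the way, in this order (a step that is already met when the one before it is completed fails the run):
1. the panel is lifted clear above its guides, upright (z of panel in the frame of dispenser above 0.08 m and angle between panel's own z axis and vertical below 0.35 rad), for 0.1 s.
2. the panel stands upright in the rack, let go (x of panel in the frame of rack between -0.03 and 0.03 m and y of panel in the frame of rack between -0.03 and 0.03 m and z of panel in the frame of rack between 0.004 and 0.018 m and angle between panel's own z axis and vertical below 0.35 rad and contact force between the fingers and panel below 0.1 N), for 0.2 s.
At the end, for the whole second after the job is handed in: The fingers grip and hold the rod still, the red ring's middle 2 to 14 mm outside the tube's mouth; the panel rests in the rack, not touched, its bottom 4 to 18 mm up, within 30 mm of the rack's middle in x and y and 0.35 rad of upright (all of step 2 and x of ring in the frame of tube_mouth between -0.014 and -0.002 m and contact force between the fingers and rod above 2 N and linear speed of each of rod, panel below 0.02 m/s); the arm keeps its last pose, push and grip.
It fails at once if the honey pot, mug, scoop or a pod is moved more than 30 mm (distance of any of honey_pot, mug, scoop, pod0, pod1 from where it was at the start of the episode above 0.03 m).
It fails at once if the panel is dropped (falls faster than 0.6 m/s out of the fingers) (linear speed of panel above 0.6 m/s and contact force between the fingers and panel below 0.1 N).
It also fails if it takes over 58 s, if anything falls off the work surface, if the arm or the gripper's body presses on something with over 40 N, if the wrist force passes 120 N, or if a joint passes its speed limit or range.

## Working session

There is one attempt and no reset: what is moved stays moved. The work goes in short steps, Python scripts to look and compute and a tool call to move; the robot and the scene stay as the last step left them, time stands still between calls to the robot, and variables do not carry over. Pictures are saved under pics/ and viewed, about 8 in all and at most 12, crops included, and the job is handed in when it is done.

Besides the shell and the picture viewer there is one more tool, called after "Request:" by a JSON object that holds its "op" and its "data". play_rows: Moves the arm, as the interface text tells. Its arguments: {"type":"object","properties":{"commands":{"type":"array","items":{"type":"array","items":{"type":"number"}}},"grip_force":{"type":"number"}},"required":["commands"]}

```bash
mkdir -p pics; cat > h.py <<'E'
import numpy as np, cv2
from bench import r
def shot(n,f=None):
    c=r.camera(n)
    if f: cv2.imwrite('pics/'+f,c['img'][:,:,::-1])
    return c
def ray(c,u,v,z):
    T=np.array(c['camera_from_world']);R=T[:3,:3];o=-R.T@T[:3,3]
    d=R.T@np.linalg.inv(c['K'])@np.array([u,v,1.]);return o+d*(z-o[2])/d[2]
def proj(c,p):
    T=np.array(c['camera_from_world']);q=c['K']@(T[:3,:3]@np.array(p,float)+T[:3,3]);return q[:2]/q[2]
E
python3 - <<'E'
from h import *
import pickle
d={n:shot(n,n+'0.png') for n in('top','side')}
pickle.dump(d,open('d0.pkl','wb'))
for n in d:
    T=np.array(d[n]['camera_from_world']);print(n,-T[:3,:3].T@T[:3,3],T[2,:3])
print(r.read_state())
E
```

```text
top [ 0.29849536 -0.03490671  1.44292205] [ 0.18366988 -0.00396243 -0.98298   ]
side [ 0.55349776 -0.78324552  0.8144561 ] [ 0.0018805   0.71195427 -0.70222332]
{'time': 0.1, 'joint_positions': array([-1.34355951,  0.33283265, -0.06472121,  1.46081886,  0.02164398,
        1.34989655, -0.08850855]), 'joint_vel': array([-0.00081402, -0.00106743, -0.00103258, -0.00181339, -0.00043829,
       -0.0009172 , -0.00076482]), 'joint_torque': array([ 2.00364244e-03, -6.24546647e+01,  2.48219131e-02, -3.90720785e+01,
       -6.14226772e-02,  3.65976384e-02,  5.32749993e-05]), 'ee_pos': array([0.15445197, 0.60527581, 0.22183696]), 'eef_rot': array([ 7.89685702e-01,  6.13511285e-01, -4.67794506e-04,  4.20837263e-04]), 'ft_force': array([-0.60965649, -0.63905084,  0.17242584]), 'torque': array([-0.00552177, -0.01115543, -0.01585918]), 'width': 0.08705963296203245}
```

View pics/top0.png

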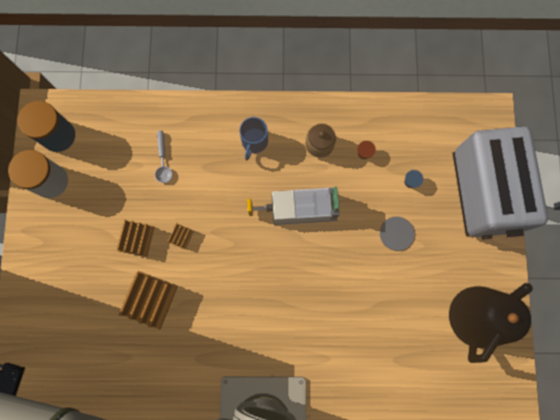

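View pics/side0.png

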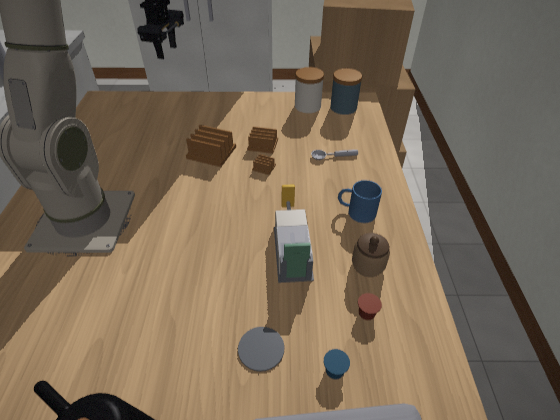

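The top view shows three bamboo racks: (136,239), (181,236) and (148,300). The green panel is at (336,198), the yellow tab at (250,207) and the tube at about (269,208). The rack look-alikes differ only in size, so I'll measure them in a crop.

```bash
python3 - <<'E'
from h import *
import pickle
d=pickle.load(open('d0.pkl','rb'));c=d['top']
i=c['img'][:,:,::-1]
a=cv2.resize(i[210:335,105:205],None,fx=4,fy=4,interpolation=cv2.INTER_CUBIC)
b=cv2.resize(i[175:230,240:350],None,fx=3.6,fy=4*.9,interpolation=cv2.INTER_CUBIC)
s=d['side']['img'][:,:,::-1]
e=cv2.resize(s[175:290,255:325],None,fx=2.6,fy=2.6,interpolation=cv2.INTER_CUBIC)
o=np.zeros((600,800,3),np.uint8);o[:500,:400]=a;o[:b.shape[0],402:402+b.shape[1]]=b;o[200:200+e.shape[0],402:402+e.shape[1]]=e
cv2.imwrite('pics/crop.png',o);print(b.shape,e.shape)
for n,p in dict(tab=(250,207,.098),tube=(269,208,.04),panel=(336,198,.125),mid=(136,239,.05),small=(181,236,.05),large=(148,300,.05),pot=(320,140,.1),mug=(254,135,.09)).items(): print(n,ray(c,*p).round(3))
E
```

```text
(198, 396, 3) (299, 182, 3)
tab [0.565 0.038 0.098]
tube [ 0.574 -0.012  0.04 ]
panel [ 0.586 -0.192  0.125]
mid [0.482 0.355 0.05 ]
small [0.491 0.231 0.05 ]
large [0.316 0.313 0.05 ]
pot [ 0.756 -0.153  0.1  ]
mug [0.772 0.031 0.09 ]
```

View pics/crop.png

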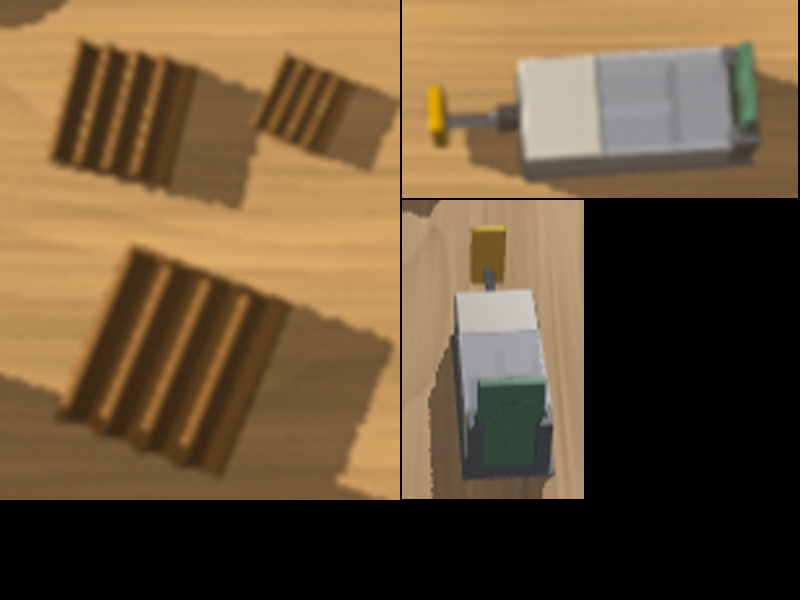

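```bash
python3 - <<'E'
from h import *
import pickle
d=pickle.load(open('d0.pkl','rb'));c=d['top']
f=lambda u,v,z:ray(c,105+u/4,210+v/4,z)
g=lambda u,v,z:ray(c,240+(u-402)/3.6,175+v/3.6,z)
for n,z,L in(('mid',.05,[(82,42),(54,160),(163,57),(135,175)]),('large',.05,[(135,247),(62,418),(248,290),(180,460)]),('small',.05,[(288,55),(256,125),(335,82),(305,148)])):
  P=[f(u,v,z)[:2] for u,v in L];print(n,np.round(P,3).tolist(),'y-len',np.linalg.norm(P[0]-P[1]),np.linalg.norm(P[2]-P[3]),'x',np.linalg.norm(P[0]-P[2]),np.degrees(np.arctan2(*(P[0]-P[1])[::-1])))
for n,a in dict(p1=(743,45,.125),p2=(750,123,.125),pc=(745,85,.125),t1=(433,88,.098),t2=(439,131,.098),r1=(519,60,.07),r2=(524,158,.07)).items(): print(n,g(*a).round(4))
E
```

```text
mid [[0.534, 0.387], [0.451, 0.401], [0.523, 0.33], [0.441, 0.345]] y-len 0.08382492456365412 0.08372668317084322 x 0.05784538875754469 -9.67351678460199
large [[0.392, 0.342], [0.277, 0.385], [0.363, 0.264], [0.25, 0.304]] y-len 0.12258414518263923 0.12038513414902521 x 0.08364059511436317 -20.256455181770406
small [[0.526, 0.243], [0.476, 0.263], [0.507, 0.21], [0.461, 0.229]] y-len 0.05312451109748536 0.04991610974650589 x 0.0383474610138692 -22.0549442815689
p1 [ 0.615  -0.1887  0.125 ]
p2 [ 0.5559 -0.1931  0.125 ]
pc [ 0.5846 -0.1898  0.125 ]
t1 [0.5861 0.0426 0.098 ]
t2 [0.5532 0.0374 0.098 ]
r1 [ 0.6148 -0.0218  0.07  ]
r2 [ 0.538  -0.0264  0.07  ]
```

Request:
{"op": "play_rows", "data": {"commands": [[4, -6, 2, 0, 0, 0.17, 8.7], [4.5, -6, 2, 0, 0, 0.17, 8.7], [4.5, -6, 0, 0, 0, 0, 8.7], [4.5, -6, 0, 0, 0, 0, 8.7], [4.5, -6, 0, 0, 0, 0, 8.7], [4.5, -6, 0, 0, 0, 0, 8.7], [4.5, -6, 0, 0, 0, 0, 8.7], [4.5, -6, 0, 0, 0, 0, 8.7], [0, -6, 0, 0, 0, 0, 8.7], [0, -6, 0, 0, 0, 0, 8.7], [0, -6, 0, 0, 0, 0, 8.7], [0, 0, 0, 0, 0, 0, 8.7]]}}

```text
time: 1.6
ee_pos: [0.449, 0.0227, 0.2556]
eef_rot: [0.677, 0.736, 0.0, -0.0]
ft_force: [0.7, 1.8, 0.6]
width: 0.0869
```

The 84 mm wall length confirms that the middle rack is the one at top pixel (136,239). Next I'll move above the panel and look with the wrist camera.

Request:
{"op": "play_rows", "data": {"commands": [[3, -4.5, 1, 0, 0, 0, 8.7], [3, -4.5, 1, 0, 0, 0, 8.7], [3, -4.5, 0, 0, 0, 0, 8.7], [3, -4, 0, 0, 0, 0, 8.7], [1.5, -3.5, 0, 0, 0, 0, 8.7], [0, 0, 0, 0, 0, 0, 8.7], [0, 0, 0, 0, 0, 0, 8.7]]}}

```text
time: 2.48
ee_pos: [0.5843, -0.1814, 0.2748]
eef_rot: [0.674, 0.739, -0.0, -0.001]
ft_force: [0.7, 0.6, -0.3]
width: 0.087
```

```bash
python3 - <<'E'
from h import *
import pickle
c=shot('wrist','w1.png');pickle.dump(c,open('w1.pkl','wb'))
s=r.read_state();print(s['ee_pos'],s['eef_rot'],proj(c,s['ee_pos']))
T=np.array(c['camera_from_world']);print(-T[:3,:3].T@T[:3,3],T[:3,:3].round(3))
print(proj(c,(.585,-.19,.125)),proj(c,(.57,.04,.098)))
E
```

```text
[ 0.58431717 -0.18102708  0.27508367] [ 6.73800181e-01  7.38913398e-01  2.26477187e-04 -5.04716509e-04] [279.31841134 259.67221528]
[ 0.5130559  -0.18714016  0.43744402] [[-0.093  0.996  0.   ]
 [ 0.961  0.09   0.263]
 [ 0.262  0.025 -0.965]]
[270.46247782 196.25375931] [490.52297142 196.48384977]
```

View pics/w1.png

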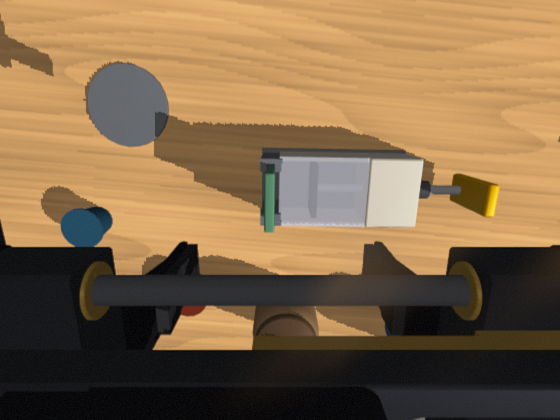

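The wrist view shows the panel's top as a green strip from about (270,168) to (269,232), the tab at (475,195), and the coaster and blue pod clear of both. I'll measure the green and yellow regions.

```bash
python3 - <<'E'
from h import *
import pickle
c=pickle.load(open('w1.pkl','rb'));h=cv2.cvtColor(c['img'],cv2.COLOR_RGB2HSV)
for n,lo,hi,box,z in(('g',(60,70,40),(95,255,255),(250,150,300,245),.125),('y',(18,180,90),(32,255,255),(430,160,520,230),.098)):
  m=cv2.inRange(h,lo,hi);k=np.zeros_like(m);x0,y0,x1,y1=box;k[y0:y1,x0:x1]=m[y0:y1,x0:x1]
  cn=max(cv2.findContours(k,0,2)[0],key=cv2.contourArea)
  rr=cv2.minAreaRect(cn);B=cv2.boxPoints(rr);print(n,rr,B.round(1).tolist());print([ray(c,*b,z).round(4).tolist() for b in B])
  if n=='g':
    for y in range(164,236,5): q=np.where(k[y])[0];print(y,q.min() if len(q) else 0,q.max() if len(q) else 0,h[y,(q.min()+q.max())//2] if len(q) else '')
  else: print(cv2.approxPolyDP(cn,2,True)[:,0].tolist(),[ray(c,*b,z).round(4).tolist() for b in cv2.approxPolyDP(cn,2,True)[:,0]])
E
```

```text
g ((268.9999694824219, 197.49996948242188), (66.99998474121094, 9.999998092651367), 90.0) [[264.0, 164.0], [274.0, 164.0], [274.0, 231.0], [264.0, 231.0]]
[[0.5545, -0.1987, 0.125], [0.5537, -0.1893, 0.125], [0.62, -0.1835, 0.125], [0.6209, -0.1934, 0.125]]
164 270 271 [71 72 60]
169 268 273 [70 99 54]
174 265 274 [ 72  90 110]
179 264 274 [ 70  94 133]
184 264 274 [ 71  91 134]
189 264 274 [ 70  92 136]
194 265 274 [ 70  93 137]
199 264 274 [ 71  94 136]
204 264 274 [ 71  93 137]
209 264 274 [ 71  91 138]
214 264 273 [ 71  91 135]
219 265 273 [ 70  91 137]
224 264 273 [ 70  93 134]
229 265 272 [ 70  94 136]
234 0 0 
y ((482.7645568847656, 188.6730499267578), (55.550228118896484, 29.305866241455078), 55.66978073120117) [[455.0, 174.0], [479.20001220703125, 157.5], [510.5, 203.3000030517578], [486.29998779296875, 219.89999389648438]]
[[0.5501, -0.0027, 0.098], [0.5312, 0.018, 0.098], [0.5753, 0.063, 0.098], [0.5956, 0.0422, 0.098]]
[[455, 174], [471, 177], [488, 185], [483, 215], [492, 216], [498, 185]] [[0.5501, -0.0027, 0.098], [0.5516, 0.0145, 0.098], [0.5582, 0.0342, 0.098], [0.5906, 0.0373, 0.098], [0.5908, 0.0471, 0.098], [0.5573, 0.0446, 0.098]]
```

Request:
{"op": "play_rows", "data": {"commands": [[0.6, -1.0, 0, 0, 0, 0, 8.7], [0, 0, -4, 0, 0, 0, 8.7], [0, 0, -4, 0, 0, 0, 6], [0, 0, -4, 0, 0, 0, 5], [0, 0, -3.2, 0, 0, 0, 5], [0, 0, -2, 0, 0, 0, 5], [0, 0, -1, 0, 0, 0, 5], [0, 0, 0, 0, 0, 0, 5], [0, 0, 0, 0, 0, 0, 2.5], [0, 0, 0, 0, 0, 0, 0.8], [0, 0, 0, 0, 0, 0, 0.5], [0, 0, 0, 0, 0, 0, 0.5], [0, 0, 0, 0, 0, 0, 0.5]], "grip_force": 20}}

```text
time: 4.15
ee_pos: [0.5902, -0.1928, 0.0935]
eef_rot: [0.674, 0.738, 0.0, -0.0]
ft_force: [-0.4, 0.8, 0.5]
width: 0.0099
```

Request:
{"op": "play_rows", "data": {"commands": [[0, 0, 0.5, 0, 0, 0, 0.5], [0, 0, 1, 0, 0, 0, 0.5], [0, 0, 1.5, 0, 0, 0, 0.5], [0, 0, 2, 0, 0, 0, 0.5], [0, 0, 2.5, 0, 0, 0, 0.5], [0, 0, 2.5, 0, 0, 0, 0.5], [0, 0, 2, 0, 0, 0, 0.5], [0, 0, 1, 0, 0, 0, 0.5], [0, 0, 0, 0, 0, 0, 0.5], [0, 0, 0, 0, 0, 0, 0.5]]}}

```text
time: 5.4
ee_pos: [0.5898, -0.1926, 0.2227]
eef_rot: [0.674, 0.738, -0.0, -0.0]
ft_force: [0.1, 0.7, -0.7]
width: 0.0096
```

```bash
python3 - <<'E'
from h import *
c=shot('side');w=shot('wrist')
o=np.zeros((420,800,3),np.uint8);o[:,:240]=c['img'][:420,200:440,::-1];o[:,240:]=w['img'][:,:,::-1]
cv2.imwrite('pics/lift.png',o);print(r.read_state()['ee_pos'],r.read_state()['ft_force'])
E
```

```text
[ 0.58976559 -0.19263446  0.22256773] [ 0.34820171 -0.36514797 -0.73109133]
```

View pics/lift.png

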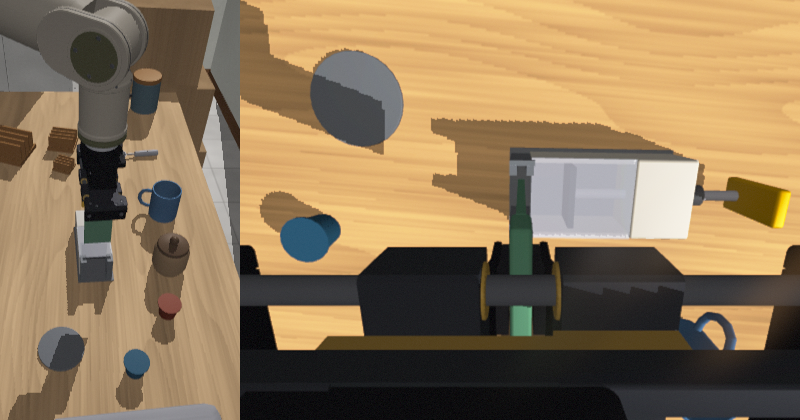

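The panel is gripped, upright and clear: its bottom is about 0.13 m up and the trough end is empty. Next I'll carry it to a spot 8 cm beyond the rack, turning to match the rack's yaw, and measure the rack from there.

Request:
{"op": "play_rows", "data": {"commands": [[0, 2, 1, 0, 0, 0, 0.5], [0, 4, 1, 0, 0, 0, 0.5], [0, 5, 1, 0, 0, 0, 0.5], [0, 5, 0, 0, 0, -0.05, 0.5], [0, 5, 0, 0, 0, -0.05, 0.5], [0, 5, 0, 0, 0, -0.05, 0.5], [-0.5, 5, 0, 0, 0, -0.05, 0.5], [-0.5, 5, 0, 0, 0, -0.06, 0.5], [-0.5, 5, 0, 0, 0, 0, 0.5], [-0.5, 5, 0, 0, 0, 0, 0.5], [0, 4.5, 0, 0, 0, 0, 0.5], [0, 3, 0, 0, 0, 0, 0.5], [0, 2, 0, 0, 0, 0, 0.5], [0, 0, 0, 0, 0, 0, 0.5], [0, 0, 0, 0, 0, 0, 0.5]]}}

```text
time: 7.38
ee_pos: [0.5708, 0.3603, 0.2535]
eef_rot: [0.765, 0.644, -0.0, 0.0]
ft_force: [0.9, -0.1, -0.9]
width: 0.0097
```

```bash
python3 - <<'E'
from h import *
import pickle
w=shot('wrist');pickle.dump(w,open('w2.pkl','wb'));s=r.read_state();print(s['ee_pos'],s['eef_rot'],s['ft_force'])
p=proj(w,(.487,.3615,.05));print(p)
i=w['img'][:,:,::-1];u,v=int(p[0]),int(p[1])
x0,y0=max(0,u-100),max(0,v-75);print(x0,y0)
cv2.imwrite('pics/w2.png',cv2.resize(i[y0:y0+150,x0:x0+200],None,fx=4,fy=4,interpolation=cv2.INTER_CUBIC))
E
```

```text
[0.57084446 0.36027927 0.25367012] [7.65262465e-01 6.43718313e-01 5.41151641e-05 2.99807844e-04] [ 0.41642121  0.10952483 -0.22834909]
[267.32025806 108.54975862]
167 33
```

View pics/w2.png

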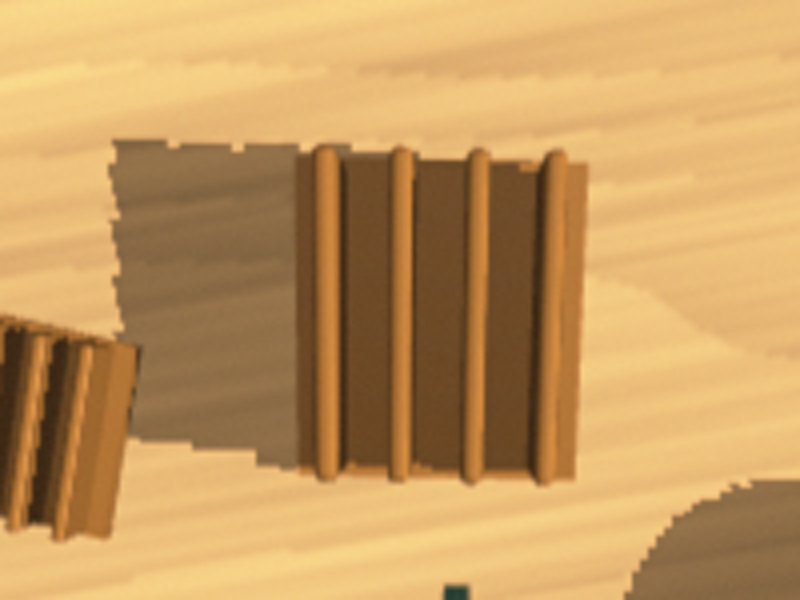

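```bash
python3 - <<'E'
from h import *
import pickle
w=pickle.load(open('w2.pkl','rb'));f=lambda u,v:ray(w,167+u/4,33+v/4,.05)[:2]
A=[f(u,152) for u in(326,402,480,556)];B=[f(u,478) for u in(328,400,472,545)]
for a,b in zip(A,B): print(a.round(4),b.round(4),np.linalg.norm(a-b),np.degrees(np.arctan2(*(b-a)[::-1])))
print('c',np.mean(A+B,0),'span',np.linalg.norm(A[0]-A[3]),np.linalg.norm(B[0]-B[3]))
# panel bottom corner visible edge
z=r.read_state()['ee_pos'][2]-.0895;print('green edge',[ray(w,167+u/4,33+587/4,z).round(4) for u in(445,468)])
x,y,z_,q=r.read_state()['eef_rot'];print('toolx',np.degrees(2*np.arctan2(y,x)))
E
```

```text
[0.4474 0.3491] [0.5288 0.3335] 0.0828985671745131 -10.830417449580496
[0.4507 0.3683] [0.5322 0.3529] 0.08288971656361806 -10.71569912560433
[0.4541 0.3881] [0.5355 0.3723] 0.08289035801767884 -10.956034887334205
[0.4574 0.4073] [0.5389 0.392 ] 0.08287634082367551 -10.652364716592789
c [0.49313795 0.37042314] span 0.05907970800797519 0.0593376359907155
green edge [array([0.544 , 0.3642, 0.1642]), array([0.5448, 0.3686, 0.1642])]
toolx 80.13929817036114
```

Request:
{"op": "play_rows", "data": {"commands": [[-2, 0.3, 0, 0, 0, -0.016, 0.5], [-3, 0.4, 0, 0, 0, 0, 0.5], [-2.9, 0.3, 0, 0, 0, 0, 0.5], [0, 0, -3, 0, 0, 0, 0.5], [0, 0, -4, 0, 0, 0, 0.5], [0, 0, -2, 0, 0, 0, 0.5], [0, 0, -0.5, 0, 0, 0, 0.5], [0, 0, 0, 0, 0, 0, 0.5], [0, 0, 0, 0, 0, 0, 0.5]]}}

```text
time: 8.55
ee_pos: [0.4918, 0.3723, 0.1597]
eef_rot: [0.77, 0.638, 0.001, -0.0]
ft_force: [0.3, 0.5, -0.7]
width: 0.0099
```

```bash
python3 - <<'E'
from h import *
import pickle
w=shot('wrist');pickle.dump(w,open('w3.pkl','wb'));s=r.read_state();print(s['ee_pos'],s['eef_rot'],s['ft_force'])
cv2.imwrite('pics/w3.png',cv2.resize(w['img'][80:280,180:440,::-1],None,fx=3,fy=3,interpolation=cv2.INTER_CUBIC))
E
```

```text
[0.49168816 0.3723816  0.15953515] [ 7.69730773e-01  6.38368016e-01  8.92178355e-04 -1.28564328e-04] [-0.05325864 -0.99348579 -0.58910462]
```

View pics/w3.png

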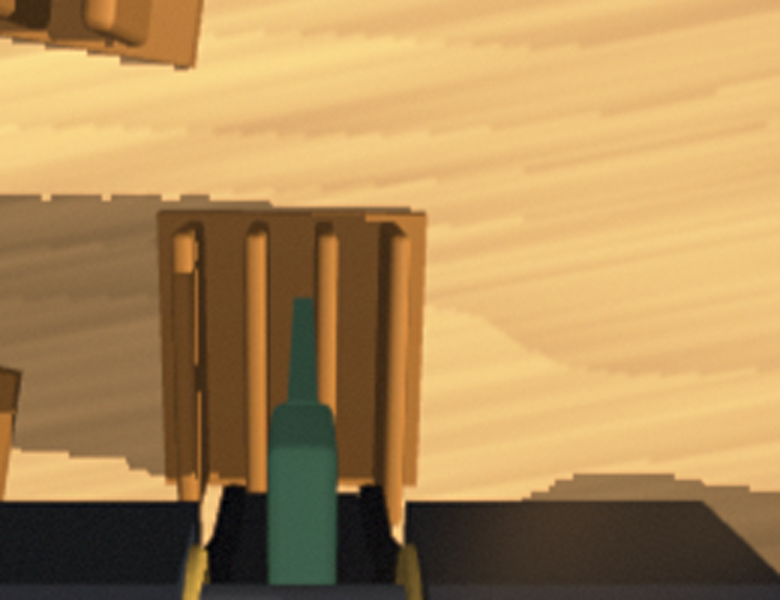

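The panel's lower edge is at crop (302,300), and the middle slot's centre is about (292,300). That puts the panel roughly 2.5 mm too far in +y, so I'll correct that and lower it slowly.

Request:
{"op": "play_rows", "data": {"commands": [[0, -0.25, 0, 0, 0, 0, 0.5], [0, 0, -1.5, 0, 0, 0, 0.5], [0, 0, -1.5, 0, 0, 0, 0.5], [0, 0, -1.5, 0, 0, 0, 0.5], [0, 0, -0.8, 0, 0, 0, 0.5], [0, 0, -0.3, 0, 0, 0, 0.5], [0, 0, -0.2, 0, 0, 0, 0.5], [0, 0, 0, 0, 0, 0, 0.5], [0, 0, 0, 0, 0, 0, 0.5]]}}

```text
time: 9.72
ee_pos: [0.4913, 0.3699, 0.1008]
eef_rot: [0.77, 0.638, 0.0, -0.0]
ft_force: [0.2, -0.4, -0.3]
width: 0.0095
```

Request:
{"op": "play_rows", "data": {"commands": [[0, 0, -0.1, 0, 0, 0, 0.5], [0, 0, -0.1, 0, 0, 0, 0.5], [0, 0, 0, 0, 0, 0, 0.5], [0, 0, 0, 0, 0, 0, 0.5]]}}

```text
time: 10.22
ee_pos: [0.4915, 0.3702, 0.0994]
eef_rot: [0.77, 0.639, 0.001, -0.0]
ft_force: [-2.1, -0.4, 6.2]
width: 0.0099
```

The panel is on the base: there is 6 N of upward force at the expected height. I'll release it and rise.

Request:
{"op": "play_rows", "data": {"commands": [[0, 0, 0.05, 0, 0, 0, 1.2], [0, 0, 0, 0, 0, 0, 2.5], [0, 0, 0, 0, 0, 0, 5], [0, 0, 0, 0, 0, 0, 5], [0, 0, 0, 0, 0, 0, 5], [0, 0, 1, 0, 0, 0, 5], [0, 0, 3, 0, 0, 0, 5], [0, 0, 5, 0, 0, 0, 5], [0, 0, 4, 0, 0, 0, 5], [0, 0, 0, 0, 0, 0, 5]]}}

```text
time: 11.48
ee_pos: [0.4927, 0.3705, 0.2332]
eef_rot: [0.77, 0.638, 0.003, -0.0]
ft_force: [-0.0, -0.7, -0.8]
width: 0.0503
```

Request:
{"op": "play_rows", "data": {"commands": [[0, -5, 0, 0, 0, 0.05, 5], [1, -5, 0, 0, 0, 0.05, 5], [1, -5, 0, 0, 0, 0.05, 5], [1, -5, 0, 0, 0, 0.05, 5], [1, -5, 0, 0, 0, 0.07, 5], [1, -4, 0, 0, 0, 0, 5], [1, -3, 0, 0, 0, 0, 5], [1, -1, 0, 0, 0, 0, 5], [1, 0, 0, 0, 0, 0, 5], [0, 0, 0, 0, 0, 0, 5]]}}

```text
time: 12.72
ee_pos: [0.5715, 0.0415, 0.2284]
eef_rot: [0.676, 0.737, -0.0, -0.0]
ft_force: [0.7, 0.2, 0.2]
width: 0.0504
```

```bash
python3 - <<'E'
from h import *
import pickle
w=shot('wrist');t=shot('top');c=shot('side');pickle.dump((w,t,c),open('w4.pkl','wb'));s=r.read_state();print(s['ee_pos'],s['eef_rot'],s['ft_force'])
o=np.zeros((600,800,3),np.uint8)
o[:420,:560]=w['img'][:,:,::-1]
o[:240,562:800]=cv2.resize(t['img'][210:270,105:165,::-1],(238,240))
o[245:545,562:800]=cv2.resize(c['img'][80:170,225:296,::-1],(238,300))
cv2.imwrite('pics/w4.png',o)
E
```

```text
[0.57092359 0.0408612  0.228653  ] [ 6.76140203e-01  7.36772932e-01 -1.55146899e-04 -2.17876489e-04] [ 0.61764499 -0.68774912  0.41400209]
```

View pics/w4.png

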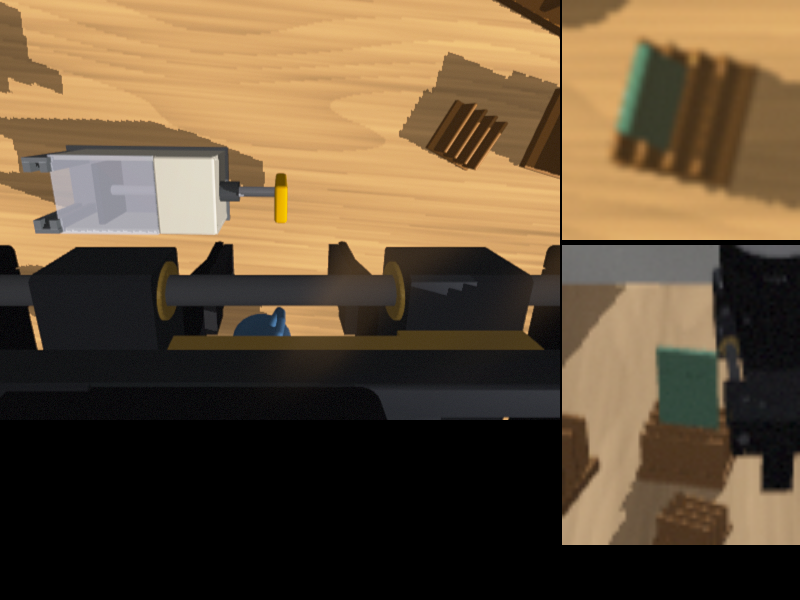

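```bash
python3 - <<'E'
from h import *
import pickle
w,t,c=pickle.load(open('w4.pkl','rb'))
print('panel top', ray(t,122.9,232.5,.131), ray(t,122.9,232.5,.131)[:2]-[.493,.3705])
h=cv2.cvtColor(w['img'],cv2.COLOR_RGB2HSV);m=cv2.inRange(h,(18,180,60),(32,255,255));m[:,:260]=0;m[240:]=0;m[:,300:]=0
for y in range(168,230,4):
  q=np.where(m[y])[0]
  if len(q): print(y,q.min(),q.max(),h[y,q][::2,2])
for p in [(281,180),(281,222),(281,201)]: print(ray(w,*p,.098))
q=[np.linalg.norm(0)]
print('tube mouth',ray(w,239,191,.04))
E
```

```text
panel top [0.48801283 0.36750518 0.131     ] [-0.00498717 -0.00299482]
176 276 285 [104  98  98  98 106]
180 276 286 [ 97  98 100 100 104 170]
184 275 286 [106  98  99  98  98 127]
188 275 287 [124 193 215 223 226 238 218]
192 275 287 [129 206 224 231 238 246 226]
196 275 287 [128 210 226 233 238 246 222]
200 275 287 [128 213 228 235 238 246 218]
204 275 287 [132 217 229 235 239 246 218]
208 275 286 [132 221 230 235 239 247]
212 275 286 [135 223 229 234 239 247]
216 275 286 [136 225 233 235 239 247]
220 275 286 [139 227 232 237 240 247]
[0.55206378 0.04109344 0.098     ]
[0.59125642 0.04456551 0.098     ]
[0.57132303 0.04279961 0.098     ]
tube mouth [ 0.57830961 -0.00213661  0.04      ]
```

The top view puts the panel's top within 6 mm of the rack's centre, in the middle slot. The tab's top is centred at wrist pixel (281,204), which is (0.575, 0.043). Next is the grip.

Request:
{"op": "play_rows", "data": {"commands": [[0.35, 0.2, -2, 0, 0, 0, 5], [0, 0, -4, 0, 0, 0, 5], [0, 0, -4, 0, 0, 0, 5], [0, 0, -4, 0, 0, 0, 5], [0, 0, -2, 0, 0, 0, 5], [0, 0, -1, 0, 0, 0, 5], [0, 0, 0, 0, 0, 0, 5], [0, 0, 0, 0, 0, 0, 2.5], [0, 0, 0, 0, 0, 0, 1], [0, 0, 0, 0, 0, 0, 0.6], [0, 0, 0, 0, 0, 0, 0.6], [0, 0, 0, 0, 0, 0, 0.6], [0, 0, 0, 0, 0, 0, 0.6]], "grip_force": 45}}

```text
time: 14.5
ee_pos: [0.5747, 0.0418, 0.059]
eef_rot: [0.677, 0.736, 0.0, -0.0]
ft_force: [-0.9, 0.4, 1.1]
width: 0.0119
```

Request:
{"op": "play_rows", "data": {"commands": [[-0.04, 0.5, 0, 0, 0, 0, 0.6], [-0.08, 1, 0, 0, 0, 0, 0.6], [-0.12, 1.5, 0, 0, 0, 0, 0.6], [-0.12, 1.5, 0, 0, 0, 0, 0.6], [-0.12, 1.5, 0, 0, 0, 0, 0.6], [-0.08, 1, 0, 0, 0, 0, 0.6], [-0.04, 0.5, 0, 0, 0, 0, 0.6], [0, 0, 0, 0, 0, 0, 0.6], [0, 0, 0, 0, 0, 0, 0.6], [0, 0, 0, 0, 0, 0, 0.6], [0, 0, 0, 0, 0, 0, 0.6]]}}

```text
time: 15.88
ee_pos: [0.5693, 0.1141, 0.059]
eef_rot: [0.678, 0.735, -0.001, 0.001]
ft_force: [3.1, -9.5, 0.8]
width: 0.0116
```

```bash
python3 - <<'E'
from h import *
import pickle
w=shot('wrist');t=shot('top');c=shot('side');pickle.dump((w,t,c),open('w5.pkl','wb'));s=r.read_state();print(s['ee_pos'],s['eef_rot'],s['ft_force'],s['width'])
o=np.zeros((600,800,3),np.uint8)
o[:300,:560]=cv2.resize(w['img'][100:250,130:410,::-1],(560,300),interpolation=cv2.INTER_CUBIC)
o[:240,562:800]=cv2.resize(t['img'][210:270,105:165,::-1],(238,240))
o[245:545,562:800]=cv2.resize(c['img'][80:170,225:296,::-1],(238,300))
o[302:600,:560]=cv2.resize(t['img'][100:249,130:410,::-1],(560,298))
cv2.imwrite('pics/w5.png',o)
E
```

```text
[0.56930629 0.11410309 0.05898187] [ 6.77609057e-01  7.35420859e-01 -6.04615844e-04  1.32690616e-03] [ 2.79009701 -9.08177957  0.64407206] 0.011613183310023485
```

View pics/w5.png

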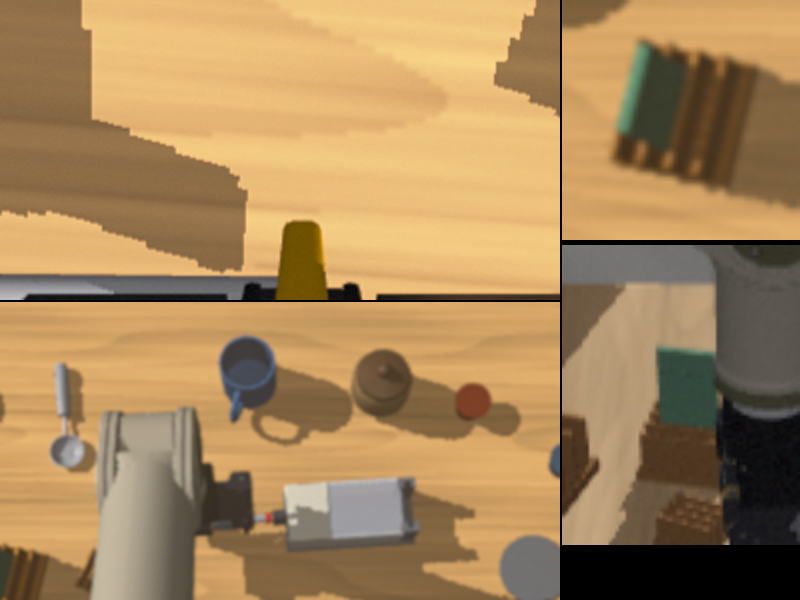

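The pull is about 72.5 mm so far and the red ring is showing at (268,518) in the lower-left view. The panel still stands. I'll add about 2.5 mm for margin and look closely.

Request:
{"op": "play_rows", "data": {"commands": [[-0.05, 0.25, 0, 0, 0, 0, 0.6], [0, 0, 0, 0, 0, 0, 0.6], [0, 0, 0, 0, 0, 0, 0.6], [0, 0, 0, 0, 0, 0, 0.6]]}}

```text
time: 16.52
ee_pos: [0.5692, 0.1165, 0.059]
eef_rot: [0.678, 0.735, -0.0, 0.002]
ft_force: [4.2, -9.6, -1.4]
width: 0.0117
```

```bash
python3 - <<'E'
from h import *
t=shot('top');c=shot('side');s=r.read_state();print(s['time'],s['ee_pos'],s['ft_force'],s['width'],abs(s['joint_vel']).max())
R=lambda a:cv2.resize(a[:,:,::-1],None,fx=10,fy=10,interpolation=cv2.INTER_CUBIC)
a=R(t['img'][190:230,250:290]);b=R(c['img'][175:220,265:305])
o=np.zeros((450,800,3),np.uint8);o[:400,:400]=a;o[:,400:]=b
cv2.imwrite('pics/w6.png',o)
h=cv2.cvtColor(t['img'],cv2.COLOR_RGB2HSV);m=cv2.inRange(h,(0,90,60),(9,255,255))|cv2.inRange(h,(170,90,60),(180,255,255))
ys,xs=np.where(m[195:220,250:285]);print(len(xs),xs.min()+250,xs.max()+250,ys.mean()+195)
for u in(xs.min()+249.5,xs.mean()+250,xs.max()+250.5): print(ray(t,u,ys.mean()+195,.046))
E
```

```text
16.625 [0.56914013 0.11658061 0.05899503] [ 5.56532925 -9.01052044 -0.73273947] 0.011365300951073982 0.0014518214211710263
13 262 265 207.6153846153846
[0.57406609 0.00887762 0.046     ]
[0.57410456 0.00422642 0.046     ]
[ 0.57415912 -0.00237208  0.046     ]
```

View pics/w6.png

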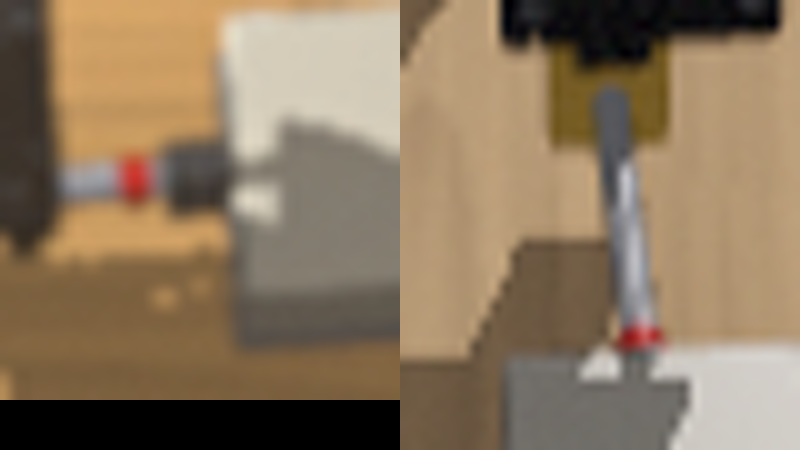

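Both views show the whole red ring out with a strip of bare rod behind it. The ring's middle (top crop 135,180) is about 3.3 px from the mouth (about 168), which is roughly 8 mm and agrees with the 75 mm pull. I'm handing in.

```bash
python3 -c "
from bench import r
print(r.close_job());s=r.read_state();print(s['time'],s['ee_pos'],s['ft_force'],s['width'])"
```

```text
the job is handed in; nothing more can be done
None
the job is handed in; nothing more can be done
```

The dispenser is ready to refill. The green panel is out and standing in the rack, and the arm is still gripping the yellow tab with the rod held out. I handed the job in at about 16.6 s of the 58 s allowed; no verdict is reported.

- **Panel:** I slid it straight up out of its guides and set it down in the middle slot of the middle-sized rack, the one whose walls measured 84 mm. I let go only after feeling about 6 N of contact. The top camera put its top within about 6 mm of the rack's centre, and it was still standing after the pull.
- **Rod:** I pulled the tab about 75 mm and was holding it against roughly 9–10 N of spring force with a 45 N grip. The last close-up showed the whole red ring out, its middle about 8 mm from the tube mouth; 2–14 mm is allowed.
- **Other items:** the arm kept clear of the mug, honey pot, scoop and pods. They looked unmoved in the pictures, but I did not measure them.

**Checks that disagreed:**
- Before the pull, the top and wrist cameras differed by about 5 mm in where they placed the panel and tab. That did not matter for the grips.
- While holding the rod there was a sideways force of about 4–6 N, probably from a slight misalignment. I left it because nothing was moving.

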